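# Pack away the building-kit demo

## Task

Pack away the demo of the building kit: fit the loose flat cover on the parts tray and press it down until it has snapped under the clips at both ends and lies level on its seat, and take the tall board out of the display stand and stand it, long edge down, in the free middle slot of the storage rack. Leave all the other things where they are.

Things in the scene. Friction and masses are not known exactly. Their poses are not given: they have to be found in the camera images.
- tray: Dark grey parts tray, fixed, 174 x 88 mm, 58 mm high, with open wells of small parts. Origin: centre of its underside; x along its length, y across, z up. Guides stand round its four corners (|x| 43 to 87 mm, |y| 34 to 44 mm), flared at the top to lead the cover in; between them both long sides are cut away for the fingers: at |x| < 42 mm nothing stands outside |y| = 31 mm.
- tray_seat (a point): Centre of the tray's seat, 34 mm above the table, on which the cover's underside rests when home; axes as the tray's. The opening is 153 mm (x) by 68 mm (y). Laid in, the cover first rests on the two clip noses, about 10.5 mm above the seat; pushed down near an end with 3 to 10 N that end snaps under its clip and stays (up to 20 N in the middle for both).
- clip_a (a point): Tip of the wedge-shaped nose of the tray's grey spring clip at its -x end: at x = -72.6 mm, y = 0 on the tray, 42 mm above the table. The clip is 20 mm wide (y) and stands behind the tip (|x| 73 to 84 mm), top 48 mm above the table; it gives outwards.
- clip_b (a point): The same for the clip at the tray's +x end, at x = +72.6 mm.
- cover: Loose flat light-grey plastic cover, 150 x 64 x 6 mm, about 70 g, starts lying flat on the table. Origin: its centre (3 mm above its underside); x along its length, y across, z up. Both faces and both ends are alike. It can be gripped across its 64 mm width with the fingertips.
- board: Tall light-grey construction board with a grid of small dark holes, 8 mm thick, 120 mm long, 100 mm high, about 90 g, starts standing on a long edge in the display stand. Origin: its centre (50 mm above its lower edge, 56 mm above the table at the start); x along its thickness, y along its length, z up. Grip it across its thickness near the top edge.
- stand: Grey display stand, fixed, base 64 x 110 x 6 mm with two ribs 100 mm long that form a groove along y, 10.5 mm wide and open at both ends; groove floor 6 mm and rib tops 22 mm above the table. Origin: centre of its underside; x across the groove, y along it.
- rack: Dark grey storage rack, fixed, 62 x 142 mm. Origin: centre of its underside. Three slots along its y, side by side along x at 18 mm pitch, between dividers with rounded tops 42 mm above the table and end walls 26 mm high. The near (-x) and far (+x) slots hold short boards; the middle one is free.
- slot (a point): Centre of the floor of the free middle slot, 6 mm above the table; the slot is 12 mm wide (x), 132 mm long (y), 36 mm deep; axes as the rack's.
- short_near: Short board, 8 x 120 x 55 mm, loose, standing in the near slot of the rack, top 61 mm above the table; origin at its centre. Stays there.
- short_far: Like short_near, in the far slot of the rack. Stays there.
- gear: Loose grey plastic gear lying flat, 44 mm across, 13 mm high; origin at the centre of its underside. To be left alone.
- wheel: Loose wheel with a black tyre lying flat, 46 mm across, 22 mm high at the hub; origin at the centre of its underside. To be left alone.
- carton: Loose closed kit carton, 110 x 160 x 45 mm; origin at the centre of its underside. To be left alone.
- terminal: Loose black handheld terminal lying on its back, 150 x 72 x 22 mm; origin at the centre of its underside. To be left alone.
- tape: Loose tan ring of packing tape lying flat, 84 mm across, 24 mm high; origin at the centre of its underside. To be left alone.
- driver: Loose screwdriver with a black handle lying on the table, 160 mm long, 26 mm thick; origin on the table under its middle. To be left alone.
Not all that is in view belongs to the job. Leave any yellow look-alike of the cover alone.

How it is judged:
At the end, for the whole second after the job is handed in: Cover released in the tray: within 6 mm of centre, down on its seat within 2 mm, level within 0.02 rad, in line within 0.08 rad. Tall board released on the floor of the middle slot, long edge down: centre within 7 mm across, 12 mm along and 4 mm in height, leaning under 0.16 rad. Both at rest (z of cover in the frame of tray_seat between 0.001 and 0.005 m and horizontal distance between cover and tray_seat below 0.006 m and angle between the z axis of cover and the z axis of tray_seat, either way round below 0.02 rad and angle between the x axis of cover and the x axis of tray_seat, either way round below 0.08 rad and x of board in the frame of slot between -0.007 and 0.007 m and y of board in the frame of slot between -0.012 and 0.012 m and z of board in the frame of slot between 0.046 and 0.054 m and angle between the z axis of board and the z axis of slot, either way round below 0.16 rad and angle between the y axis of board and the y axis of slot, either way round below 0.12 rad and linear speed of each of cover, board below 0.02 m/s); the robot touches nothing.
It fails at once if a short board is taken out of or shoved in its slot (more than 20 mm) (distance of any of short_near, short_far from where it was at the start of the episode above 0.02 m).
It fails at once if another thing on the table is moved more than 25 mm (distance of any of gear, wheel, carton, terminal, tape, driver from where it was at the start of the episode above 0.025 m).
It also fails if it takes over 72 s, if anything falls off the work surface, if the arm or the gripper's body presses on something with over 40 N, if the wrist force passes 120 N, or if a joint passes its speed limit or range.

## Robot

A 6-joint arm with a two-finger parallel gripper is mounted at the origin on the work surface. World frame = base frame: x ahead of the robot, y to its left, z up, the work surface at z = 0. Lengths are in m, angles in rad, forces in N, time in s.
With the tool pointing down it reaches from about 0.35 to 0.775 m from the base axis. Payload 5.5 kg.
Tool frame: the origin (TCP) lies on the centre line of the jaws, within the pads' length; the fingertips stand 11 mm ahead of it and the grasp point (between the pads) lies 8 mm behind it; z points along the fingers, y is the line along which they close (so a half turn about z gives the same grasp; the last joint's range is limited). The gripper opens to 85 mm and grips with 20 to 120 N. Pads are 22 mm wide; open, the fingers measure 114 mm over their backs; the gripper's body (76 mm by 85 mm) begins 54 mm behind the grasp point. The pads swing forward as they close: fully open they stand 13 mm farther back than shut.
Start: joints at [-1.296, 0.313, 0.046, 1.304, 0, 1.431], TCP at [0.232, -0.526, 0.242] pointing down, gripper open.
Joint ranges: [-2.76, 2.76], [-0.86, 1.69], [-1.03, 1.26], [-2.2, 2.34], [-1.47, 1.5], [-3.14, 3.14]. Speed limits (rad/s): [2.57, 2.57, 3.14, 3.14, 3.14, 3.14].

## Interface

Orientations are given as a unit quaternion [w, x, y, z].
In Python, from workcell import env, viewer, order, models gives the robot as it stands.
- The arm moves only by the tool drive_tool, never from a script. Its argument "series" is a list that holds one entry, the list of rows, each a list of 6 numbers: the shift along the tool's x, y, z each as a share of 120 mm, from -1 to 1, then the turn, a rotation vector about the tool's x, y, z each as a share of 180 degrees, from -1 to 1. A call has 1 to 20 rows; each row shifts and turns the commanded pose from where the row before left it, along the tool's axes as they then stand; what a row does not reach is not made up. A row lasts 1/8 s, in which the tool goes at most 62.5 mm and 10.7 degrees, less where a joint would pass 70% of its speed; a pose out of reach is approached as far as the arm can. A call with a number of a shift or a turn outside -1 to 1 is refused whole. A call with a gripper value outside its range is refused whole. "jaw" is the opening, from -1 (shut) to 1 (fully open), set as the call begins (left out, the last holds). The fingers move at their own pace and stop on an object; "grip_force" is the grip in N (left out, the last holds). Time passes only in rows, so rows that do not move let the fingers close. It gives the time, the measured TCP pose, the force, the opening and the grip force at its end, in the units of the state.
- env.get_state(): the state, without advancing time (a new reading comes with each control period).
- viewer.read_camera(name): name is "scene" or "top"; returns the picture (420x560x3 uint8, red, green, blue); there is no depth.
- viewer.camera_info(name): a dict with "intrinsics" (3x3 intrinsics, pixels), "R" (3x3) and "t" (3): a world point X has camera coordinates R X + t. Camera axes: x right, y down, z forward; pixel columns grow to the right and rows downward; lengths in m; the calibration is good to about 2 mm. A picture is of the moment at which its call begins. camera_info takes no time and is no camera call.
- order.hand_in(): hands the job in; it is judged then, once.
Trained networks look in the newest picture that a camera, given by its name, has taken for a name from the list of things; names that differ only in an ending like _2 or _b are one class to them, and where a whole thing is asked for, a point or a joint stands for the part that bears it (a point fixed in the world has none). Each returns a list of dicts, best first, with "score" (0 to 1); they miss things now and then, are a little off and sometimes report something else, mostly with a low value. They report only what shows in the picture. A call takes as long as a camera call. They do not tell look-alikes from the thing itself.
- models.silhouettes(label, camera): "region" (420x560 bool, what is visible of it) and "location" ([column, row] in pixels, amid what is visible of it).
The state is a dict: "clock": time; "joint_pos": joint angles; "qvel": joint speeds; "tau": joint torques, N m; "tcp_pos": TCP position; "orientation": TCP orientation; "wrist_force": force on the tool from outside, world axes, zero at the start; "ft_torque": the same for the moment, N m; "finger_gap": finger opening in m; "grip_force": force on a finger pad.
Only numpy, scipy, OpenCV 4.12 (cv2) and the standard library are available. Lean on these libraries where they do the work, as an engineer would, in place of code of your own. Each camera call takes 0.05 s, during which the arm holds its last target. There are 200 camera calls.

## Working session

There is one attempt and no reset: what is moved stays moved. The work goes in short steps, Python scripts to look and compute and a tool call to move; the robot and the scene stay as the last step left them, time stands still between calls to the robot, and variables do not carry over. Pictures are saved under pics/ and viewed, at most 10 in all, crops included, and the job is handed in when it is done.

Besides the shell and the picture viewer there is one more tool, called after "Call:" by a JSON object that holds its "name" and its "arguments". drive_tool: Moves the arm, as the interface text tells. Its arguments: {"type":"object","properties":{"series":{"type":"array"},"jaw":{"type":"number"},"grip_force":{"type":"number"}},"required":["series"]}

```bash
mkdir -p pics; ls
python3 - <<'E'
from workcell import env, viewer, order, models
import cv2, numpy as np
s=env.get_state(); print(s)
for c in ("scene","top"):
    im=viewer.read_camera(c); cv2.imwrite(f"pics/{c}0.png",im[:,:,::-1]); i=viewer.camera_info(c); print(c,i)
a=np.hstack([cv2.imread("pics/scene0.png"),cv2.imread("pics/top0.png")])
E
```

```text
pics
{'clock': 0.0, 'joint_pos': array([-1.29561948e+00,  3.13985783e-01,  4.49699559e-02,  1.30364168e+00,
       -4.24019231e-06,  1.43120220e+00]), 'qvel': array([-0.00079535, -0.00099636, -0.00080025,  0.00117056,  0.00013163,
       -0.00048068]), 'tau': array([ 1.95692010e-03, -4.80624068e+01,  2.98535156e+01,  1.92239229e-02,
       -1.14372951e-04,  2.18356951e-05]), 'tcp_pos': array([ 0.23156594, -0.52574895,  0.24141352]), 'orientation': array([-9.28309712e-04,  9.78572168e-01,  2.05902028e-01, -6.51529319e-05]), 'wrist_force': array([ 0.22787615, -0.53666216,  0.26110379]), 'ft_torque': array([-0.01991239, -0.00245393, -0.01813434]), 'grip_force': 0.0, 'finger_gap': 0.08535314445068432}
scene {'intrinsics': array([[424.02265145,   0.        , 275.70354061],
       [  0.        , 424.02265145, 211.85831336],
       [  0.        ,   0.        ,   1.        ]]), 'R': array([[ 0.66442022,  0.74721115,  0.01487547],
       [ 0.60537538, -0.52641479, -0.59699926],
       [-0.43825384,  0.40566362, -0.80210386]]), 't': array([-0.35414084, -0.2341516 ,  1.27381922])}
top {'intrinsics': array([[512.49445717,   0.        , 277.01278689],
       [  0.        , 512.49445717, 212.03166382],
       [  0.        ,   0.        ,   1.        ]]), 'R': array([[-0.02346993, -0.99971108,  0.00518807],
       [-0.98695363,  0.02234297, -0.15944694],
       [ 0.15928496, -0.00886259, -0.98719287]]), 't': array([0.02951152, 0.51008403, 1.31773998])}
```

View pics/scene0.png

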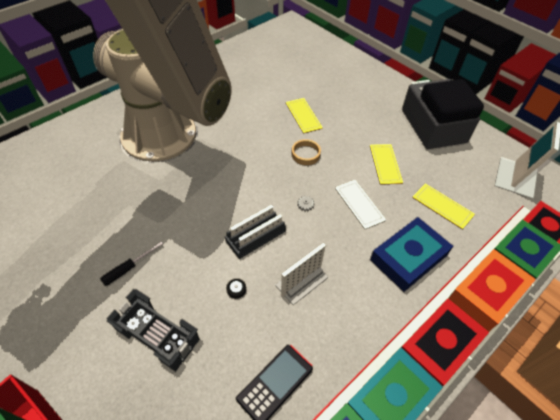

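View pics/top0.png

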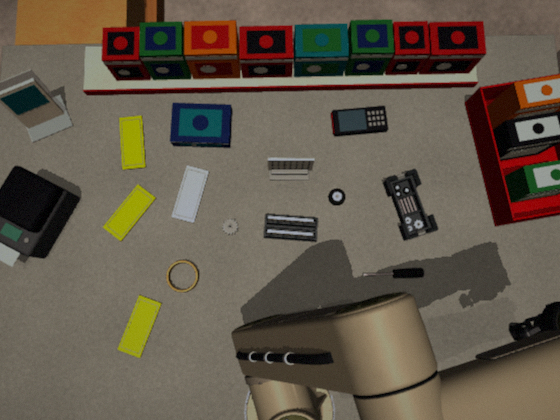

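The white cover is at scene (360,203) / top (190,194). The yellow strips at top (132,142), (129,212) and (139,326) are look-alikes. The tray is at top (410,203), the board in its stand at (291,165), and the rack at (291,228). Next I'll get silhouettes and measure.

```bash
cat > h.py <<'E'
from workcell import env, viewer, order, models
import cv2, numpy as np
C={c:viewer.camera_info(c) for c in ("scene","top")}
def proj(c,P):
    i=C[c]; q=np.atleast_2d(P)@np.array(i["R"]).T+i["t"]; q=q@np.array(i["intrinsics"]).T
    return q[:,:2]/q[:,2:]
def ray(c,uv):
    i=C[c]; R=np.array(i["R"]); d=R.T@np.linalg.solve(i["intrinsics"],[*uv,1]); return -R.T@i["t"],d
def tri(uvs):  # {cam:uv} least squares
    A=np.zeros((3,3));b=np.zeros(3)
    for c,uv in uvs.items():
        o,d=ray(c,uv); d=d/np.linalg.norm(d); M=np.eye(3)-np.outer(d,d); A+=M;b+=M@o
    return np.linalg.solve(A,b)
def onz(c,uv,z):
    o,d=ray(c,uv); return o+d*(z-o[2])/d[2]
E
python3 - <<'E'
from h import *
import pickle
D={}
ims={}
for c in C: ims[c]=viewer.read_camera(c)
for n in ("cover","tray","board","stand","rack"):
    for c in C:
        r=models.silhouettes(n,c); D[n,c]=[(x["score"],np.array(x["region"]),x["location"]) for x in r]
        for x in r[:4]: print(n,c,round(x["score"],2),np.round(x["location"]),x["region"].sum())
pickle.dump((D,ims),open("d.pkl","wb"))
# enlarged crop mosaics
def cr(c,x,y,w,h,s): return cv2.resize(ims[c][y:y+h,x:x+w,::-1],None,fx=s,fy=s,interpolation=cv2.INTER_CUBIC)
a=np.vstack([np.hstack([cr("scene",210,180,130,130,3),cr("top",240,140,130,130,3)]),
 np.hstack([cr("scene",100,280,130,65,3),cr("top",150,150,130,65,3)])])
cv2.imwrite("pics/m1.png",a); print(a.shape)
E
```

```text
cover scene 0.89 [386. 162.] 999
cover scene 0.84 [364. 202.] 1135
cover scene 0.61 [440. 206.] 1125
cover scene 0.23 [254. 222.] 412
cover top 0.97 [128. 212.] 1337
cover top 0.88 [130. 140.] 1209
cover top 0.72 [190. 196.] 1291
cover top 0.63 [141. 327.] 1440
tray scene 0.63 [157. 330.] 3468
tray top 0.97 [411. 204.] 2117
board scene 0.66 [301. 269.] 934
board scene 0.59 [258. 229.] 372
board scene 0.21 [256. 221.] 349
board top 0.96 [290. 163.] 523
stand scene 0.71 [309. 147.] 407
stand scene 0.68 [302. 286.] 689
stand top 0.73 [291. 175.] 393
stand top 0.41 [411. 206.] 2071
rack scene 0.61 [254. 241.] 908
rack top 0.75 [290. 226.] 803
rack top 0.24 [410. 209.] 2044
(585, 780, 3)
```

View pics/m1.png

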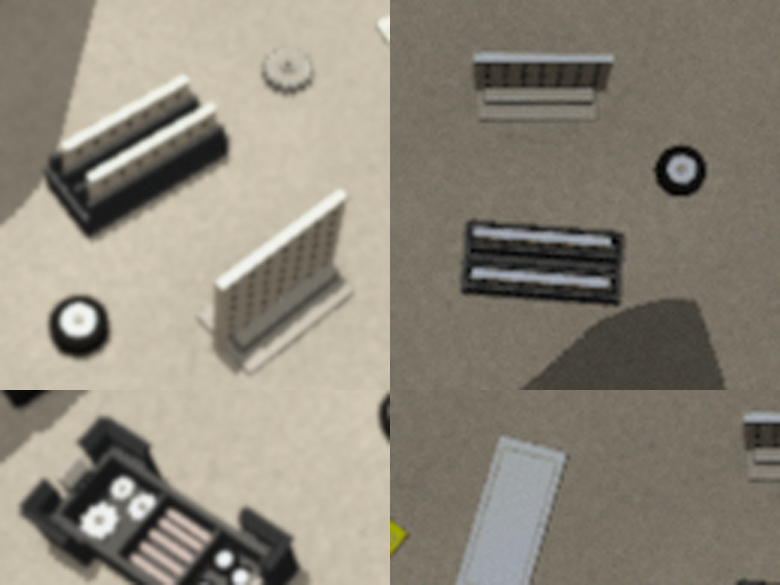

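The crops confirm the white cover, which has rounded corners and an inner line, and the rack with two short boards and its middle slot free. The board stands in the stand. Now I'll fit box models to the masks.

```bash
cat > fit.py <<'E'
from h import *
from scipy.optimize import minimize
S=4
def render(c,p,boxes):
    m=np.zeros((420*S,560*S),np.uint8); x,y,z,a=p
    for (x0,x1,y0,y1,z0,z1) in boxes:
        P=np.array([[i,j,k] for i in(x0,x1) for j in(y0,y1) for k in(z0,z1)])
        R=np.array([[np.cos(a),-np.sin(a),0],[np.sin(a),np.cos(a),0],[0,0,1]])
        q=(proj(c,P@R.T+[x,y,z])+.5)*S-.5
        h=cv2.convexHull(q.astype(np.float32)); cv2.fillConvexPoly(m,np.round(h*16).astype(np.int32),1,shift=4)
    return m
def fit(masks,boxes,p0,free=(1,1,1,1)):
    M={c:np.kron(m.astype(np.uint8),np.ones((S,S),np.uint8)) for c,m in masks.items()}
    f=np.array(free,bool); sc=np.array([.01,.01,.01,.1])
    def cost(v):
        p=np.array(p0,float); p[f]+=v*sc[f]; t=0
        for c in M:
            r=render(c,p,boxes); t+=1-(r&M[c]).sum()/(r|M[c]).sum()
        return t
    k=f.sum(); best=None
    for s in (1,-1):
        sim=np.vstack([np.zeros(k),s*np.eye(k)]) if best is None else np.vstack([best.x,best.x+s*.5*np.eye(k)])
        best=minimize(cost,sim[0],method="Nelder-Mead",options=dict(initial_simplex=sim,xatol=.01,fatol=1e-4))
    p=np.array(p0,float); p[f]+=best.x*sc[f]; return np.round(p,4),round(best.fun,3)
B=dict(cover=[(-.075,.075,-.032,.032,0,.006)],
 board=[(-.004,.004,-.06,.06,-.05,.05)],
 rack=[(-.031,.031,-.071,.071,0,.026),(-.031,.031,-.066,.066,0,.042),(-.022,-.014,-.06,.06,.006,.061),(.014,.022,-.06,.06,.006,.061)],
 tray=[(-.087,.087,-.031,.031,0,.034)]+[(a,b,c,d,0,.058) for a,b in((-.087,-.043),(.043,.087)) for c,d in((-.044,-.034),(.034,.044))]+[(a,b,-.044,.044,0,.034) for a,b in((-.087,-.043),(.043,.087))]+[(-.084,-.073,-.01,.01,0,.048),(.073,.084,-.01,.01,0,.048)])
E
python3 - <<'E'
from fit import *
import pickle
D,ims=pickle.load(open("d.pkl","rb"))
loc=dict(cover=((362,203),(190,195)),tray=((155,329),(410,204)),board=((302,268),(290,164)),rack=((255,235),(290,228)))
def pick(n,c,l): return min(D[n,c],key=lambda r:np.hypot(*(np.array(r[2])-l)))[1]
def colmask(n,c,net):
    h=cv2.cvtColor(ims[c],cv2.COLOR_RGB2HSV); g=ims[c].max(2)
    roi=cv2.dilate(net.astype(np.uint8),np.ones((9,9)))>0
    if n=="cover":
        m=roi&(h[...,1]<28)&(g>120)
    else: m=roi&(g<70)|(roi&(g>200) if c=="scene" else roi&(g>150))
    m=cv2.morphologyEx(m.astype(np.uint8),cv2.MORPH_CLOSE,np.ones((5,5)))
    cs,_=cv2.findContours(m,0,1); o=np.zeros_like(m); cv2.drawContours(o,[max(cs,key=cv2.contourArea)],-1,1,-1); return o
yaw0=dict(cover=0,tray=0,board=0,rack=0)
for n in loc:
    net={c:pick(n,c,l) for c,l in zip(C,loc[n])}
    T=tri({c:np.argwhere(net[c]).mean(0)[::-1] for c in C}); print(n,"tri",np.round(T,4))
    yaws=[0.3,-.2+np.pi/2,-.2] if n in("cover","tray") else [0]
    if n=="cover": yaws=[np.pi-.2-np.pi, .2]
    if n=="tray": yaws=[.2,-.2]
    z={'board':.056}.get(n,0)
    V=[("net",net)]+([("col",{c:colmask(n,c,net[c]) for c in C})] if n!="board" else [])
    for k,M in V:
        r=min((fit(M,B[n],[T[0],T[1],z,a],(1,1,0,1)) for a in yaws),key=lambda r:r[1]); print(n,k,r,fit(M,B[n],r[0]))
        if k=="net": print("  per cam",[fit({c:M[c]},B[n],r[0],(1,1,0,1)) for c in M])
        pickle.dump(r[0],open(f"p_{n}_{k}.pkl","wb"))
# overlay
a={c:cv2.resize(ims[c][:,:,::-1],None,fx=4,fy=4,interpolation=cv2.INTER_CUBIC) for c in C}
for n in loc:
    k="net" if n=="board" else "col"; p=pickle.load(open(f"p_{n}_{k}.pkl","rb"))
    for c in C:
        for b in B[n]:
            cs,_=cv2.findContours(render(c,p,[b]),0,1); cv2.drawContours(a[c],cs,-1,(0,0,255),1)
def cr(c,x,y,w,h): return a[c][4*y:4*y+4*h,4*x:4*x+4*w]
cv2.imwrite("pics/m2.png",cv2.resize(np.vstack([np.hstack([cr("scene",210,190,130,115),cr("top",240,140,130,115)]),np.hstack([cr("scene",100,280,110,90),cr("top",380,160,75,90),cr("top",160,155,75,90)])]),(800,600*1)[:2] if 0 else (800,631))[:600])
E
```

```text
cover tri [ 0.5752  0.2574 -0.0014]
cover net (array([ 0.5733,  0.2548,  0.    , -0.2563]), np.float64(0.21)) (array([ 0.5733,  0.2534,  0.0057, -0.2562]), np.float64(0.195))
  per cam [(array([ 0.5764,  0.2589,  0.    , -0.2748]), np.float64(0.053)), (array([ 0.5724,  0.2532,  0.    , -0.2655]), np.float64(0.037))]
cover col (array([ 0.5746,  0.2575,  0.    , -0.2739]), np.float64(0.146)) (array([ 0.5759,  0.2549,  0.005 , -0.2766]), np.float64(0.128))
tray tri [ 0.525  -0.3371  0.0244]
tray net (array([ 0.5232, -0.3372,  0.    ,  0.2915]), np.float64(0.198)) (array([ 0.5238, -0.3372,  0.0029,  0.2956]), np.float64(0.195))
  per cam [(array([ 0.5233, -0.3358,  0.    ,  0.2819]), np.float64(0.108)), (array([ 0.5238, -0.3394,  0.    ,  0.3008]), np.float64(0.076))]
tray col (array([ 0.5238, -0.3359,  0.    ,  0.3036]), np.float64(0.301)) (array([ 0.5245, -0.3353,  0.0046,  0.2916]), np.float64(0.296))
board tri [ 0.6378 -0.0199  0.061 ]
board net (array([ 0.6384, -0.0188,  0.056 , -0.0217]), np.float64(0.219)) (array([ 0.6386, -0.0189,  0.055 , -0.022 ]), np.float64(0.215))
  per cam [(array([ 0.6384, -0.0162,  0.056 , -0.0133]), np.float64(0.1)), (array([ 0.637 , -0.0205,  0.056 , -0.0209]), np.float64(0.087))]
rack tri [ 0.4714 -0.0195 -0.0016]
rack net (array([ 0.471 , -0.0182,  0.    , -0.0978]), np.float64(0.931)) (array([ 0.471 , -0.018 , -0.0077, -0.0989]), np.float64(0.916))
  per cam [(array([ 0.476 , -0.0166,  0.    , -0.0687]), np.float64(0.501)), (array([ 0.4698, -0.0185,  0.    , -0.1005]), np.float64(0.408))]
rack col (array([ 0.4724, -0.0178,  0.    , -0.1027]), np.float64(0.624)) (array([ 0.4748, -0.0184, -0.0266, -0.1047]), np.float64(0.411))
```

View pics/m2.png

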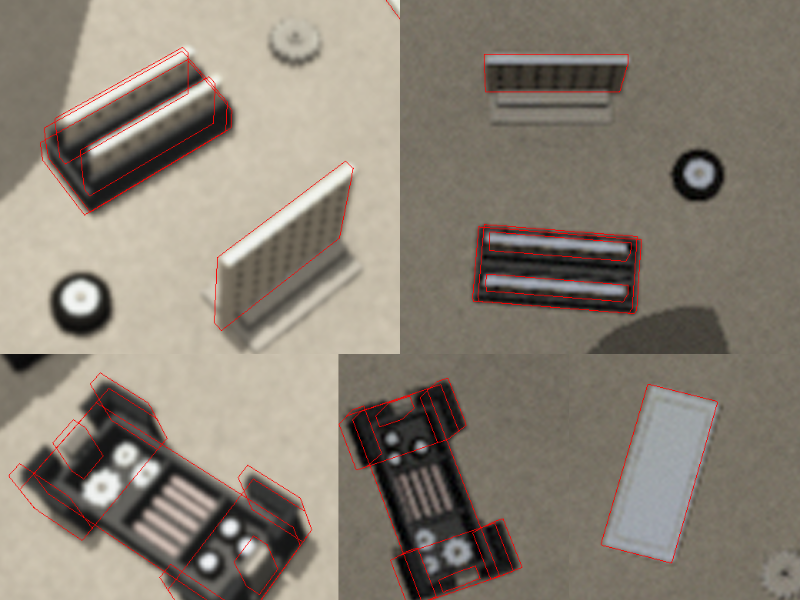

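```bash
cat > plan.py <<'E'
import sys, numpy as np
from scipy.spatial.transform import Rotation as R
from workcell import env
def down(th): return R.from_matrix(np.array([[np.cos(th),np.sin(th),0],[np.sin(th),-np.cos(th),0],[0,0,-1]]))
def plan(s,tgt,th):
    q=s["orientation"]; A=R.from_quat([q[1],q[2],q[3],q[0]]); B=down(th)
    turn=(A.inv()*B).as_rotvec()/np.pi; d=B.inv().apply(np.array(tgt)-s["tcp_pos"])/.12
    print("turn",np.round(turn,4),"minrows",np.ceil(np.abs(turn).max()/.055),"then shift",np.round(d,3),"minrows@.35",np.ceil(np.linalg.norm(d)/.35))
if __name__=="__main__":
    x,y,z,th=map(float,sys.argv[1:]); s=env.get_state(); print(round(s["clock"],2),s["tcp_pos"],s["wrist_force"]); plan(s,(x,y,z),th)
E
python3 plan.py .6378 -.0185 .2 1.55
```

```text
0.7 [ 0.23172871 -0.52625357  0.24233349] [-0.07803961 -0.65945338  0.31841942]
turn [ 0.      0.     -0.3613] minrows 7.0 then shift [4.301 3.295 0.353] minrows@.35 16.0
```

Call:
{"name": "drive_tool", "arguments": {"series": [[[0,0,0,0,0,-0.0516],[0,0,0,0,0,-0.0516],[0,0,0,0,0,-0.0516],[0,0,0,0,0,-0.0516],[0,0,0,0,0,-0.0516],[0,0,0,0,0,-0.0516],[0,0,0,0,0,-0.0516],[0.331,0.2535,0.027,0,0,0],[0.331,0.2535,0.027,0,0,0],[0.331,0.2535,0.027,0,0,0],[0.331,0.2535,0.027,0,0,0],[0.331,0.2535,0.027,0,0,0],[0.331,0.2535,0.027,0,0,0],[0.331,0.2535,0.027,0,0,0],[0.331,0.2535,0.027,0,0,0],[0.331,0.2535,0.027,0,0,0],[0.331,0.2535,0.027,0,0,0],[0.331,0.2535,0.027,0,0,0],[0.331,0.2535,0.027,0,0,0],[0.331,0.2535,0.027,0,0,0]]], "jaw": 1}}

```text
clock: 3.2
tcp_pos: [0.6391, -0.0171, 0.2001]
orientation: [0.0, 0.715, 0.7, 0.0]
wrist_force: [-0.2, -1.6, 0.6]
finger_gap: 0.0852
grip_force: 0.0
```

```bash
python3 plan.py .6378 -.0185 .086 1.55
```

```text
3.2 [ 0.63908118 -0.01705604  0.2001471 ] [-0.2083852  -1.60154656  0.55199056]
turn [ 0.0001  0.0001 -0.0001] minrows 1.0 then shift [-0.012 -0.01   0.951] minrows@.35 3.0
```

Call:
{"name": "drive_tool", "arguments": {"series": [[[-0.012,-0.01,0.19,0,0,0],[0,0,0.19,0,0,0],[0,0,0.19,0,0,0],[0,0,0.19,0,0,0],[0,0,0.19,0,0,0]]]}}

```text
clock: 3.82
tcp_pos: [0.6369, -0.0198, 0.0855]
orientation: [0.0, 0.715, 0.7, 0.0]
wrist_force: [0.5, 0.0, 0.2]
finger_gap: 0.0854
grip_force: 0.0
```

Call:
{"name": "drive_tool", "arguments": {"series": [[[0,0,0,0,0,0],[0,0,0,0,0,0],[0,0,0,0,0,0],[0,0,0,0,0,0],[0,0,0,0,0,0],[0,0,0,0,0,0],[0,0,0,0,0,0],[0,0,0,0,0,0]]], "jaw": -1, "grip_force": 40}}

```text
clock: 4.82
tcp_pos: [0.6376, -0.02, 0.0872]
orientation: [0.001, 0.715, 0.7, 0.001]
wrist_force: [0.6, 0.5, 6.5]
finger_gap: 0.0075
grip_force: 39.9
```

Call:
{"name": "drive_tool", "arguments": {"series": [[[0,0,-0.1,0,0,0],[0,0,-0.2,0,0,0],[0,0,-0.2,0,0,0],[0,0,-0.2,0,0,0],[0,0,-0.2,0,0,0],[0,0,0,0,0,0]]]}}

```text
clock: 5.58
tcp_pos: [0.6376, -0.0199, 0.1962]
orientation: [0.001, 0.715, 0.7, 0.001]
wrist_force: [-0.3, 0.3, -1.5]
finger_gap: 0.0073
grip_force: 39.5
```

```bash
python3 plan.py .471 -.0185 .165 1.47
```

```text
5.58 [ 0.63761332 -0.01993035  0.19622642] [-0.33362542  0.28263629 -1.52795283]
turn [0.001  0.0001 0.0254] minrows 1.0 then shift [-0.128 -1.383  0.26 ] minrows@.35 5.0
```

Call:
{"name": "drive_tool", "arguments": {"series": [[[0,0,0,0,0,0.0254],[-0.026,-0.276,0,0,0,0],[-0.026,-0.276,0,0,0,0],[-0.026,-0.276,0,0,0,0],[-0.026,-0.276,0,0,0,0],[-0.026,-0.276,0,0,0,0],[0,0,0.26,0,0,0],[0,0,0,0,0,0],[0,0,0,0,0,0]]]}}

```text
clock: 6.7
tcp_pos: [0.4705, -0.0187, 0.163]
orientation: [-0.0, 0.742, 0.671, -0.0]
wrist_force: [0.6, 0.6, -0.4]
finger_gap: 0.0072
grip_force: 39.6
```

Run:
```python
from h import *
import pickle
s=env.get_state(); print(s["tcp_pos"],s["orientation"])
ims={c:viewer.read_camera(c) for c in C}; pickle.dump(ims,open("i2.pkl","wb"))
def cr(c,x,y,w,h): return cv2.resize(ims[c][y:y+h,x:x+w,::-1],None,fx=5,fy=5,interpolation=cv2.INTER_CUBIC)
cv2.imwrite("pics/m3.png",np.hstack([cr("scene",210,150,80,110),cr("top",250,165,80,110)]))
```

```text
[ 0.47051527 -0.01865093  0.1629644 ] [-3.02393227e-04  7.41888240e-01  6.70523426e-01 -2.87917709e-04]
```

View pics/m3.png

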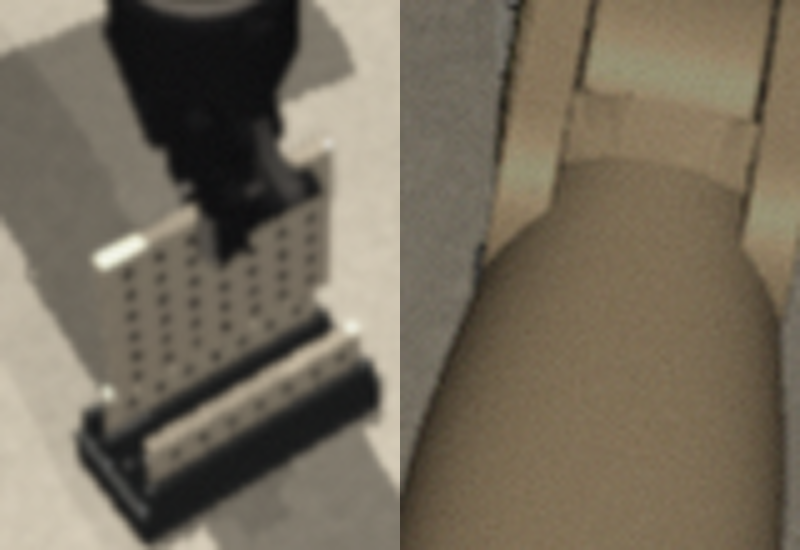

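Run:
```python
from fit import *
import pickle
D,ims=pickle.load(open("d.pkl","rb"))
def strips(c,x,y,w,h,thr):
    g=ims[c][y:y+h,x:x+w].astype(float).mean(2)
    G=cv2.resize(g,None,fx=8,fy=8,interpolation=cv2.INTER_CUBIC)
    m=(G>thr).astype(np.uint8); cs,_=cv2.findContours(m,0,1); cs=sorted(cs,key=cv2.contourArea)[::-1][:3]
    for k in cs:
        r=cv2.minAreaRect(k); b=(cv2.boxPoints(r)+.5)/8-.5+[x,y]; ctr=(np.array(r[0])+.5)/8-.5+[x,y]
        W=np.array([onz(c,p,.061) for p in b])[:,:2]
        e=W[1]-W[0],W[2]-W[1]; L=max(e,key=np.linalg.norm); sh=min(e,key=np.linalg.norm)
        print(c,np.round(ctr,1),"world",np.round(onz(c,ctr,.061)[:2],4),"len",np.round(np.linalg.norm(L),4),"wid",np.round(np.linalg.norm(sh),4),"yaw",round(np.arctan2(L[1],L[0])%np.pi-np.pi/2,3))
print(ims["scene"][215:250,225:290].mean(2).max(),ims["top"][212:245,262:322].mean(2).max())
for t in(185,205): strips("scene",224,200,66,55,t)
for t in(110,130): strips("top",262,212,60,32,t)
# dark outline of the rack
for c,(x,y,w,h),thr in(("top",(255,205,72,45),70),("scene",(215,195,75,70),75)):
    g=ims[c][y:y+h,x:x+w].max(2).astype(np.uint8); G=cv2.resize(g,None,fx=4,fy=4,interpolation=cv2.INTER_CUBIC)
    m=cv2.morphologyEx((G<thr).astype(np.uint8),cv2.MORPH_CLOSE,np.ones((21,21))); cs,_=cv2.findContours(m,0,1)
    k=max(cs,key=cv2.contourArea); r=cv2.minAreaRect(k); print(c,(np.array(r[0])+.5)/4-.5+[x,y],np.array(r[1])/4,r[2])
# held board expected corners, scene
tc=np.array([.4705,-.0187,.163]); a=-.10; n=np.array([np.cos(a),np.sin(a),0]); l=np.array([-np.sin(a),np.cos(a),0])
for dy in(0,.0035,-.0035):
  c0=tc+[0,0,-.0312]+dy*l
  P=[c0+sx*.004*n+sy*.06*l+[0,0,sz*.05] for sx,sy,sz in((1,-1,1),(-1,-1,1),(1,1,1),(-1,1,1),(1,-1,-1),(1,1,-1))]; print(dy,np.round(((proj("scene",P)-[210,150])*5+2)).astype(int).tolist())
```

```text
239.0 170.0
scene [259.7 227. ] world [ 0.4924 -0.0158] len 0.1582 wid 0.1475 yaw 0.825
scene [228.3 248.3] world [ 0.4904 -0.1078] len 0.0328 wid 0.0218 yaw 0.917
scene [251.3 216.4] world [ 0.4555 -0.0109] len 0.1217 wid 0.0112 yaw -0.096
scene [260.5 226.6] world [ 0.4928 -0.0135] len 0.1223 wid 0.0098 yaw -0.075
top [294.9 226.9] world [ 0.4673 -0.0276] len 0.1388 wid 0.0803 yaw -0.023
top [288.6 234.7] world [ 0.4472 -0.0108] len 0.1407 wid 0.0457 yaw -0.023
top [289.7 232.2] world [ 0.4538 -0.0137] len 0.1191 wid 0.009 yaw -0.1
top [289.6 232.1] world [ 0.4538 -0.0135] len 0.1175 wid 0.0077 yaw -0.1
top [290.3 218.4] world [ 0.4899 -0.0164] len 0.1178 wid 0.008 yaw -0.101
top [295.74044037 231.87426567] [63.77313995 33.19041061] 4.39870548248291
scene [254.87555313 232.41581345] [29.13279915 58.91559219] 59.250030517578125
0 [[95, 269], [85, 257], [326, 145], [316, 134], [111, 403], [324, 283]]
0.0035 [[102, 266], [92, 253], [333, 142], [322, 131], [117, 400], [329, 280]]
-0.0035 [[88, 273], [78, 261], [320, 149], [309, 137], [105, 407], [318, 286]]
```

Run:
```python
from fit import *
import pickle
ims=pickle.load(open("i2.pkl","rb")); D,im0=pickle.load(open("d.pkl","rb"))
def prof(im,p,q,half,ts):
    # mean intensity profile across the line p-q over fractions ts
    p,q=np.array(p,float),np.array(q,float); d=(q-p); n=np.array([-d[1],d[0]])/np.linalg.norm(d); o=np.arange(-half,half+.01,.25)
    pts=np.array([[p+t*d+k*n for k in o] for t in ts]).astype(np.float32)
    g=cv2.remap(im.astype(np.float32).mean(2),pts[...,0],pts[...,1],cv2.INTER_LINEAR); return o,g.mean(0)
def centre(o,g):
    w=np.clip(g-(g.min()+.5*(g.max()-g.min())),0,None); return (o*w).sum()/w.sum()
# held board top strip, scene
tc=np.array([.4705,-.0187,.163]); a=-.10; n=np.array([np.cos(a),np.sin(a),0]); l=np.array([-np.sin(a),np.cos(a),0])
top=tc+[0,0,.0188]
P=proj("scene",[top-.06*l,top+.06*l]); mm=proj("scene",[top+.001*n])-proj("scene",[top])
d=P[1]-P[0]; nn=np.array([-d[1],d[0]])/np.linalg.norm(d); k=(mm@nn)[0]
o,g=prof(ims["scene"],*P,6,np.linspace(.04,.17,15)); print("held scene cross off mm",centre(o,g)/k, np.round(g[::4]))
o,g=prof(ims["scene"],*P,6,np.linspace(.92,.98,8)); print(" right end", centre(o,g)/k,np.round(g[::4]))
# ends along
o,g=prof(ims["scene"],P[0]-nn*0,P[1],0.5,np.linspace(-.06,.1,33)); 
ts=np.linspace(-.08,.12,41); pts=np.array([P[0]+t*d for t in ts],np.float32)
gg=cv2.remap(ims["scene"].astype(np.float32).mean(2),pts[:,0],pts[:,1],cv2.INTER_LINEAR).ravel(); print("left end along",list(zip(np.round(ts*120,1),gg.astype(int)))[::2])
ts=np.linspace(.9,1.1,41); pts=np.array([P[0]+t*d for t in ts],np.float32)
gg=cv2.remap(ims["scene"].astype(np.float32).mean(2),pts[:,0],pts[:,1],cv2.INTER_LINEAR).ravel(); print("right end along",list(zip(np.round(ts*120-120,1),gg.astype(int)))[::2])
# board in stand, both cams, assumed x .6376, yaw -.02
a=-.02; n=np.array([np.cos(a),np.sin(a),0]); l=np.array([-np.sin(a),np.cos(a),0]); top=np.array([.6376,-.0199,.106])
for c in C:
    P=proj(c,[top-.06*l,top+.06*l]); d=P[1]-P[0]; nn=np.array([-d[1],d[0]])/np.linalg.norm(d); k=((proj(c,[top+.001*n])-proj(c,[top]))@nn)[0]
    o,g=prof(im0[c],*P,6,np.linspace(.1,.9,40)); print("stand",c,centre(o,g)/k,"mm/px",1/k,np.round(g[::4]))
    for t0 in(0,1):
        ts=np.linspace(-.08,.08,33); pts=np.array([P[0]+(t0+t)*d for t in ts],np.float32)
        gg=cv2.remap(im0[c].astype(np.float32).mean(2),pts[:,0],pts[:,1],cv2.INTER_LINEAR).ravel(); h=(gg.max()+gg.min())/2
        i=np.argmax(gg>h) if t0==0 else len(gg)-1-np.argmax(gg[::-1]>h); print("  end",t0,ts[i]*120)
```

```text
held scene cross off mm 1.814306936981105 [104. 104. 103. 106. 128. 184. 226. 232. 204. 147. 109.  96.  96.]
 right end -6.614387132044052 [187. 190. 189. 186. 181. 177. 177. 176. 156. 125. 107. 104. 107.]
left end along [(np.float64(-9.6), np.int64(103)), (np.float64(-8.4), np.int64(104)), (np.float64(-7.2), np.int64(103)), (np.float64(-6.0), np.int64(103)), (np.float64(-4.8), np.int64(104)), (np.float64(-3.6), np.int64(104)), (np.float64(-2.4), np.int64(105)), (np.float64(-1.2), np.int64(110)), (np.float64(0.0), np.int64(124)), (np.float64(1.2), np.int64(143)), (np.float64(2.4), np.int64(169)), (np.float64(3.6), np.int64(196)), (np.float64(4.8), np.int64(212)), (np.float64(6.0), np.int64(225)), (np.float64(7.2), np.int64(227)), (np.float64(8.4), np.int64(227)), (np.float64(9.6), np.int64(228)), (np.float64(10.8), np.int64(230)), (np.float64(12.0), np.int64(228)), (np.float64(13.2), np.int64(226)), (np.float64(14.4), np.int64(226))]
right end along [(np.float64(-12.0), np.int64(176)), (np.float64(-10.8), np.int64(176)), (np.float64(-9.6), np.int64(175)), (np.float64(-8.4), np.int64(
[... 228 characters left out ...]
(0.0), np.int64(185)), (np.float64(1.2), np.int64(187)), (np.float64(2.4), np.int64(188)), (np.float64(3.6), np.int64(188)), (np.float64(4.8), np.int64(187)), (np.float64(6.0), np.int64(187)), (np.float64(7.2), np.int64(187)), (np.float64(8.4), np.int64(189)), (np.float64(9.6), np.int64(189)), (np.float64(10.8), np.int64(190)), (np.float64(12.0), np.int64(190))]
stand scene -0.7292504301816145 mm/px 2.262783930188978 [187. 187. 186. 186. 188. 204. 229. 239. 232. 192. 130.  98.  95.]
  end 0 2.999999999999999
  end 1 1.7999999999999998
stand top 2.146745695439161 mm/px 2.6434266420887527 [ 48.  49.  51.  50.  66. 134. 161. 145. 121. 109. 110. 110. 110.]
  end 0 0.0
  end 1 -0.6000000000000005
```

```bash
python3 plan.py .4714 -.0172 .112 1.47
```

```text
6.8 [ 0.4712989  -0.01880774  0.16357966] [-1.12020925 -0.00736511 -0.13573876]
turn [ 0.0003  0.0001 -0.    ] minrows 1.0 then shift [ 0.013 -0.001  0.43 ] minrows@.35 2.0
```

Call:
{"name": "drive_tool", "arguments": {"series": [[[0.012,0.004,0.1,0,0,0],[0,0,0.1,0,0,0],[0,0,0.08,0,0,0],[0,0,0.08,0,0,0],[0,0,0.07,0,0,0],[0,0,0,0,0,0],[0,0,0,0,0,0]]]}}

```text
clock: 7.68
tcp_pos: [0.4713, -0.0173, 0.1116]
orientation: [0.0, 0.742, 0.671, 0.0]
wrist_force: [1.2, 0.0, -2.3]
finger_gap: 0.0072
grip_force: 39.6
```

Call:
{"name": "drive_tool", "arguments": {"series": [[[0,0,0.06,0,0,0],[0,0,0.06,0,0,0],[0,0,0.05,0,0,0],[0,0,0.02,0,0,0],[0,0,0.01,0,0,0],[0,0,0,0,0,0]]]}}

```text
clock: 8.43
tcp_pos: [0.4713, -0.0173, 0.0874]
orientation: [0.0, 0.742, 0.67, 0.0]
wrist_force: [0.1, 0.8, -1.3]
finger_gap: 0.0077
grip_force: 39.6
```

Call:
{"name": "drive_tool", "arguments": {"series": [[[0,0,0.01,0,0,0],[0,0,0.01,0,0,0],[0,0,0,0,0,0]]]}}

```text
clock: 8.8
tcp_pos: [0.4718, -0.0174, 0.0871]
orientation: [0.001, 0.742, 0.671, 0.001]
wrist_force: [-4.6, 0.2, 15.4]
finger_gap: 0.0076
grip_force: 42.2
```

Call:
{"name": "drive_tool", "arguments": {"series": [[[0,0,0,0,0,0],[0,0,0,0,0,0],[0,0,0,0,0,0],[0,0,0,0,0,0]]], "jaw": -0.3}}

```text
clock: 9.3
tcp_pos: [0.4711, -0.0173, 0.0847]
orientation: [-0.0, 0.742, 0.67, -0.0]
wrist_force: [0.5, -0.0, -0.8]
finger_gap: 0.03
grip_force: 0.0
```

Call:
{"name": "drive_tool", "arguments": {"series": [[[0,0,-0.2,0,0,0],[0,0,-0.3,0,0,0],[0,0,-0.3,0,0,0],[0,0,-0.3,0,0,0]]]}}

```text
clock: 9.8
tcp_pos: [0.471, -0.0173, 0.2179]
orientation: [-0.0, 0.742, 0.67, -0.0]
wrist_force: [-0.6, -0.1, 0.3]
finger_gap: 0.0299
grip_force: 0.0
```

```bash
python3 plan.py .5745 .2557 .2 2.868
```

```text
9.8 [ 0.47096997 -0.01725807  0.21793412] [-0.5754934  -0.11102303  0.29591658]
turn [-1.000e-04 -0.000e+00 -4.451e-01] minrows 9.0 then shift [-0.216  2.423  0.149] minrows@.35 7.0
```

Call:
{"name": "drive_tool", "arguments": {"series": [[[0,0,0,0,0,-0.0556],[0,0,0,0,0,-0.0556],[0,0,0,0,0,-0.0556],[0,0,0,0,0,-0.0556],[0,0,0,0,0,-0.0556],[0,0,0,0,0,-0.0556],[0,0,0,0,0,-0.0556],[0,0,0,0,0,-0.0556],[-0.027,0.3,0,0,0,0],[-0.027,0.3,0,0,0,0],[-0.027,0.3,0,0,0,0],[-0.027,0.3,0,0,0,0],[-0.027,0.3,0,0,0,0],[-0.027,0.3,0,0,0,0],[-0.027,0.3,0,0,0,0],[-0.027,0.3,0.15,0,0,0],[0,0,0,0,0,0]]], "jaw": 1}}

```text
clock: 11.92
tcp_pos: [0.5736, 0.2547, 0.1965]
orientation: [-0.001, 0.135, 0.991, -0.001]
wrist_force: [0.2, 0.5, -0.8]
finger_gap: 0.0853
grip_force: 0.0
```

Run:
```python
from h import *
from plan import plan
s=env.get_state(); print(s["tcp_pos"],s["orientation"],s["clock"],s["joint_pos"])
plan(s,(.573,.2545,.03),2.868)
ims={c:viewer.read_camera(c) for c in C}
def cr(c,x,y,w,h,k): return cv2.resize(ims[c][y:y+h,x:x+w,::-1],None,fx=k,fy=k,interpolation=cv2.INTER_CUBIC)
cv2.imwrite("pics/m4.png",np.hstack([cr("scene",215,150,80,110,4),cr("scene",310,140,110,110,4)]))
```

```text
[0.57361853 0.25469339 0.19651763] [-1.46729937e-03  1.35394360e-01  9.90790524e-01 -5.92478523e-04] 11.925 [2.89987830e-01 4.33768533e-01 1.10252276e-01 1.25044208e+00
 1.32982111e-04 5.61610915e-01]
turn [-0.0005 -0.0009  0.0006] minrows 1.0 then shift [ 0.005 -0.003  1.388] minrows@.35 4.0
```

View pics/m4.png

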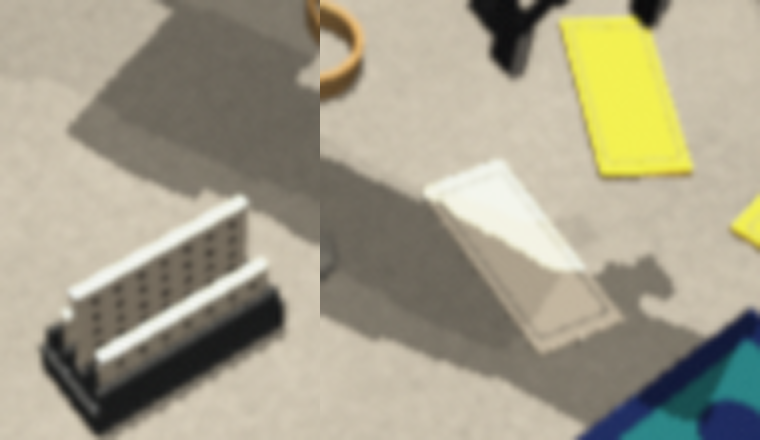

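Call:
{"name": "drive_tool", "arguments": {"series": [[[0.005,-0.003,0.25,0,0,0],[0,0,0.25,0,0,0],[0,0,0.25,0,0,0],[0,0,0.25,0,0,0],[0,0,0.25,0,0,0],[0,0,0.2,0,0,0],[0,0,0.04,0,0,0],[0,0,0,0,0,0]]]}}

```text
clock: 13.02
tcp_pos: [0.5738, 0.2521, 0.021]
orientation: [0.0, 0.137, 0.991, 0.0]
wrist_force: [-0.6, 0.3, 0.0]
finger_gap: 0.0858
grip_force: 0.0
```

Call:
{"name": "drive_tool", "arguments": {"series": [[[0,0,0.015,0,0,0],[0,0,0.015,0,0,0],[0,0,0,0,0,0]]]}}

```text
clock: 13.4
tcp_pos: [0.5736, 0.2528, 0.0169]
orientation: [0.0, 0.137, 0.991, 0.0]
wrist_force: [-0.4, -0.4, -0.4]
finger_gap: 0.0855
grip_force: 0.0
```

Call:
{"name": "drive_tool", "arguments": {"series": [[[0,0,0.02,0,0,0],[0,0,0.02,0,0,0],[0,0,0,0,0,0]]]}}

```text
clock: 13.78
tcp_pos: [0.5732, 0.2527, 0.0113]
orientation: [-0.0, 0.137, 0.991, -0.0]
wrist_force: [-0.1, 0.0, 0.1]
finger_gap: 0.0853
grip_force: 0.0
```

Call:
{"name": "drive_tool", "arguments": {"series": [[[0,0,0.015,0,0,0],[0,0,0.015,0,0,0],[0,0,0,0,0,0]]]}}

```text
clock: 14.15
tcp_pos: [0.5733, 0.2526, 0.0079]
orientation: [-0.0, 0.137, 0.991, -0.0]
wrist_force: [1.2, -0.1, -0.7]
finger_gap: 0.0854
grip_force: 0.0
```

Call:
{"name": "drive_tool", "arguments": {"series": [[[0,0,0.015,0,0,0],[0,0,0,0,0,0],[0,0,0,0,0,0]]]}}

```text
clock: 14.52
tcp_pos: [0.5735, 0.2527, 0.0064]
orientation: [0.0, 0.137, 0.991, -0.0]
wrist_force: [0.4, 0.7, 0.3]
finger_gap: 0.0852
grip_force: 0.0
```

Call:
{"name": "drive_tool", "arguments": {"series": [[[0,0,0,0,0,0],[0,0,0,0,0,0],[0,0,0,0,0,0],[0,0,0,0,0,0],[0,0,0,0,0,0],[0,0,0,0,0,0]]], "jaw": -0.2, "grip_force": 30}}

```text
clock: 15.28
tcp_pos: [0.5737, 0.2529, 0.0069]
orientation: [0.0, 0.137, 0.991, 0.0]
wrist_force: [-0.9, 0.7, 5.6]
finger_gap: 0.0624
grip_force: 33.4
```

Call:
{"name": "drive_tool", "arguments": {"series": [[[0,0,-0.1,0,0,0],[0,0,-0.3,0,0,0],[0,0,-0.4,0,0,0],[0,0,-0.4,0,0,0],[0,0,-0.3,0,0,0],[0,0,0,0,0,0]]]}}

```text
clock: 16.02
tcp_pos: [0.5755, 0.2532, 0.1905]
orientation: [0.003, 0.137, 0.991, 0.001]
wrist_force: [0.7, -0.3, -0.6]
finger_gap: 0.0627
grip_force: 33.3
```

```bash
python3 - <<'E'
from fit import *
import pickle
D,ims=pickle.load(open("d.pkl","rb"))
out=[]
for c,(x,y,w,h),thr in(("top",(375,155,75,95),62),("scene",(95,275,115,105),70)):
    g=ims[c].max(2); m=np.zeros_like(g); m[y:y+h,x:x+w]=(g[y:y+h,x:x+w]<thr)
    m=cv2.morphologyEx(m,cv2.MORPH_OPEN,np.ones((2,2)))
    cs,_=cv2.findContours(m,0,1); o=np.zeros_like(m); cv2.drawContours(o,[max(cs,key=cv2.contourArea)],-1,1,-1)
    r=fit({c:o},B["tray"],[.5238,-.338,0,.3],(1,1,0,1)); print(c,r,o.sum())
    r2=fit({c:D["tray",c][0][1]},B["tray"],[.5238,-.338,0,.3],(1,1,0,1)); print(c,r2)
    a=cv2.resize(ims[c][:,:,::-1],None,fx=4,fy=4,interpolation=cv2.INTER_CUBIC)
    for b in B["tray"]:
        cs,_=cv2.findContours(render(c,r[0],[b]),0,1); cv2.drawContours(a,cs,-1,(0,0,255),1)
    out.append(a[4*y:4*y+380,4*x:4*x+4*w])
cv2.imwrite("pics/m5.png",np.hstack(out)); print(np.hstack(out).shape)
E
python3 plan.py .5238 -.3394 .2 3.44
```

```text
top (array([ 0.5227, -0.3392,  0.    ,  0.2884]), np.float64(0.204)) 1747
top (array([ 0.5239, -0.3392,  0.    ,  0.3024]), np.float64(0.076))
scene (array([ 0.5268, -0.3357,  0.    ,  0.2859]), np.float64(0.556)) 1707
scene (array([ 0.5229, -0.336 ,  0.    ,  0.2852]), np.float64(0.107))
(380, 760, 3)
16.02 [0.57549655 0.25322901 0.19047481] [ 0.66167665 -0.29401818 -0.63934931]
turn [ 0.0005  0.0022 -0.1824] minrows 4.0 then shift [ 1.864 -4.594 -0.079] minrows@.35 15.0
```

View pics/m5.png

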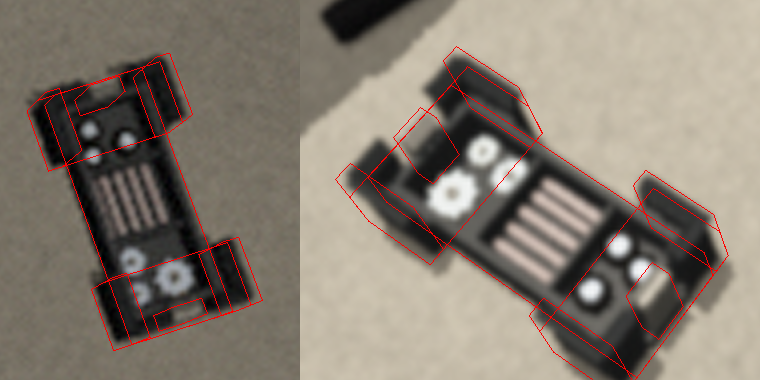

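Run:
```python
from h import *
import pickle
D,ims=pickle.load(open("d.pkl","rb")); im=ims["top"].astype(int)
print(im.mean(2)[170:184,392:412].astype(int)); print(im.mean(2)[226:240,412:432].astype(int))
p=[onz("top",q,.047) for q in((400.9,176.2),(421.4,232.9))]; print(p,(p[0]+p[1])/2,np.linalg.norm(p[0]-p[1]),np.arctan2(*(p[0]-p[1])[[1,0]]))
```

```text
[[106 105 105 110 105 113 110 110 108 105 110 110 101  90  89  83  83  73
   53  43]
 [108 104 110 109 113 109 108 109 109 100  91  93  78  65  51  33  27  36
   34  26]
 [109 107 107 115 111 110 107 108 111  94  69  66  64  56  39  26  25  26
   25  27]
 [110 113 113 115 108 108 106 106 108  94  80  80  71  42  14  18  22  24
   24  21]
 [111 104  97 102 111 100  94  96 106 106 103  99  68  23   5  16  22  22
   23  15]
 [ 89  69  53  68  87  90  98 103 103 110 107  94  65  26   9  16  19  23
   30  33]
 [ 45  31  28  32  44  82 105 107  95  88  90  81  71  28  22  26  31  30
   46  48]
 [ 26  29  27  28  30  56  78  82  85  88  89  79  66  44  36  44  45  43
   42  49]
 [ 27  24  22  28  27  42  75  89  84  77  73  64  60  46  43  39  29  25
   34  40]
 [ 24  23  18  26  31  36  61  73  68  54  44  35  37  28  20  15  12   5
   26  39]
 [ 19  19  28  37  42  44  49  43  40  36  33  26  14  21  27  24  14   8
   14  38]
 [ 37  36  43  45  41  42  35  28  19  24  24  32  37  43  49  34  16   8
   13  28]
 [ 49  44  35  33  23  22  18  24  38  37  43  51  52  50  50  45  24   2
    9 
[... 755 characters left out ...]
  84
  100 107]
 [ 20  25  23  18  25  26  72 107 102  97  84  85  81  90 103 102 103 104
  106 112]
 [ 23  23  29  26  29  32  62  83  84  94  92  97 103 105 110 111 111 111
  112 109]
 [ 27  29  36  33  43  56  77  93 101 115 117 112 111 111 105 107 111 111
  112 106]
 [ 35  46  60  71  81  92 106 114 118 120 114 115 112 111 106 110 108 111
  108 114]
 [ 70  81  97 108 110 107 112 112 118 116 111 113 112 114 115 110 111 107
  109 114]
 [105 114 113 114 112 111 113 113 115 114 114 111 111 114 115 116 114 112
  112 110]]
[array([ 0.59911274, -0.31546761,  0.047     ]), array([ 0.44557455, -0.35988091,  0.047     ])] [ 0.52234364 -0.33767426  0.047     ] 0.15983277822944653 0.2815797768099293
```

Call:
{"name": "drive_tool", "arguments": {"series": [[[0,0,-0.08,0,0,0],[0,0,0,0,0,-0.0456],[0,0,0,0,0,-0.0456],[0,0,0,0,0,-0.0456],[0,0,0,0,0,-0.0456],[0.124,-0.306,0,0,0,0],[0.124,-0.306,0,0,0,0],[0.124,-0.306,0,0,0,0],[0.124,-0.306,0,0,0,0],[0.124,-0.306,0,0,0,0],[0.124,-0.306,0,0,0,0],[0.124,-0.306,0,0,0,0],[0.124,-0.306,0,0,0,0],[0.124,-0.306,0,0,0,0],[0.124,-0.306,0,0,0,0],[0.124,-0.306,0,0,0,0],[0.124,-0.306,0,0,0,0],[0.124,-0.306,0,0,0,0],[0.124,-0.306,0,0,0,0],[0.124,-0.306,0,0,0,0]]]}}

```text
clock: 18.52
tcp_pos: [0.5212, -0.3401, 0.1944]
orientation: [-0.001, -0.149, 0.989, 0.001]
wrist_force: [0.4, -0.1, -0.7]
finger_gap: 0.0626
grip_force: 33.3
```

```bash
python3 plan.py .5243 -.3383 .08 3.430
```

```text
18.52 [ 0.52118105 -0.34008044  0.19441427] [ 0.40293405 -0.07030495 -0.70283664]
turn [ 0.0008 -0.0005  0.0032] minrows 1.0 then shift [-0.029  0.007  0.953] minrows@.35 3.0
```

Call:
{"name": "drive_tool", "arguments": {"series": [[[0,0,0,0,0,0.0032],[-0.029,0.007,0.2,0,0,0],[0,0,0.25,0,0,0],[0,0,0.25,0,0,0],[0,0,0.15,0,0,0],[0,0,0.1,0,0,0],[0,0,0,0,0,0],[0,0,0,0,0,0]]]}}

```text
clock: 19.52
tcp_pos: [0.5257, -0.3377, 0.0827]
orientation: [0.0, -0.144, 0.99, -0.0]
wrist_force: [-0.3, -0.4, -0.9]
finger_gap: 0.0629
grip_force: 33.3
```

Run:
```python
from h import *
s=env.get_state(); print(s["tcp_pos"],s["clock"])
ims={c:viewer.read_camera(c) for c in C}
def cr(c,x,y,w,h,k): return cv2.resize(ims[c][y:y+h,x:x+w,::-1],None,fx=k,fy=k,interpolation=cv2.INTER_CUBIC)
cv2.imwrite("pics/m6.png",np.hstack([cr("scene",95,260,110,120,4),cr("top",375,155,80,120,4)]))
```

```text
[ 0.52567044 -0.33765867  0.08272377] 19.525
```

View pics/m6.png

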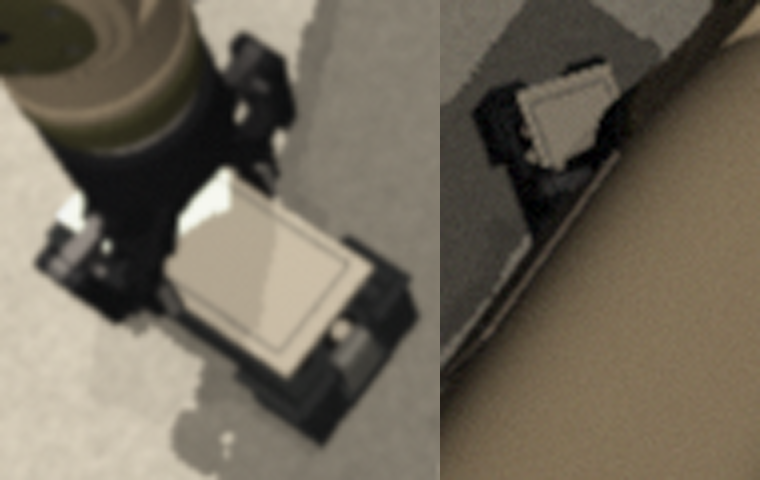

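Run:
```python
from h import *
ax=np.array([.958,.284,0]); ay=np.array([-.284,.958,0])
for c,e,ca,cb in(("scene",(177.4,340.4),(125.8,307.6),(183.3,345.8)),("top",(405.2,174.2),(421.4,232.9),(400.9,176.2))):
    E=onz(c,e,.082); cen=E-.075*ax; a,b=onz(c,ca,.047),onz(c,cb,.047); m=(a+b)/2
    print(c,"cover",cen[:2],"tray",m[:2],np.linalg.norm(a-b),"rel xy mm",1e3*(cen-m)@ax,1e3*(cen-m)@ay)
```

```text
scene cover [ 0.52981146 -0.33722278] tray [ 0.53048943 -0.33293506] 0.15376959685297065 rel xy mm -1.867203511540316 -3.9150924613988045
top cover [ 0.52435    -0.33925676] tray [ 0.52234364 -0.33767426] 0.15983277822944653 rel xy mm 1.4726656840714005 -2.08584122119609
```

Call:
{"name": "drive_tool", "arguments": {"series": [[[0.003,0.0125,0.05,0,0,0],[0,0,0.06,0,0,0],[0,0,0.05,0,0,0],[0,0,0.03,0,0,0],[0,0,0.02,0,0,0],[0,0,0,0,0,0],[0,0,0,0,0,0]]]}}

```text
clock: 20.5
tcp_pos: [0.5246, -0.3364, 0.057]
orientation: [0.0, -0.144, 0.99, -0.0]
wrist_force: [-0.1, 0.2, -0.8]
finger_gap: 0.0627
grip_force: 33.3
```

Call:
{"name": "drive_tool", "arguments": {"series": [[[0,0,0.02,0,0,0],[0,0,0.02,0,0,0],[0,0,0,0,0,0],[0,0,0,0,0,0]]]}}

```text
clock: 21.0
tcp_pos: [0.5245, -0.3362, 0.052]
orientation: [-0.0, -0.144, 0.99, -0.0]
wrist_force: [0.3, -0.5, -1.4]
finger_gap: 0.0628
grip_force: 33.3
```

Call:
{"name": "drive_tool", "arguments": {"series": [[[0,0,0.015,0,0,0],[0,0,0.01,0,0,0],[0,0,0,0,0,0],[0,0,0,0,0,0]]]}}

```text
clock: 21.5
tcp_pos: [0.5251, -0.3367, 0.05]
orientation: [0.001, -0.144, 0.99, -0.001]
wrist_force: [-0.1, 0.5, 5.0]
finger_gap: 0.0626
grip_force: 33.9
```

Call:
{"name": "drive_tool", "arguments": {"series": [[[0,0,0.015,0,0,0],[0,0,0.015,0,0,0],[0,0,0,0,0,0]]]}}

```text
clock: 21.88
tcp_pos: [0.5242, -0.3366, 0.0454]
orientation: [-0.0, -0.144, 0.99, -0.0]
wrist_force: [-1.2, -1.4, 4.8]
finger_gap: 0.0622
grip_force: 33.7
```

Call:
{"name": "drive_tool", "arguments": {"series": [[[0,0,0.015,0,0,0],[0,0,0.015,0,0,0],[0,0,0,0,0,0]]]}}

```text
clock: 22.25
tcp_pos: [0.524, -0.3359, 0.041]
orientation: [-0.0, -0.144, 0.99, 0.001]
wrist_force: [-1.3, -0.6, -1.0]
finger_gap: 0.0624
grip_force: 33.9
```

Call:
{"name": "drive_tool", "arguments": {"series": [[[0,0,0.01,0,0,0],[0,0,0.01,0,0,0],[0,0,0,0,0,0]]]}}

```text
clock: 22.62
tcp_pos: [0.5241, -0.3359, 0.0408]
orientation: [-0.0, -0.144, 0.99, 0.0]
wrist_force: [-4.8, 1.9, 12.3]
finger_gap: 0.0628
grip_force: 35.1
```

Call:
{"name": "drive_tool", "arguments": {"series": [[[0,0,-0.012,0,0,0],[0,0,0,0,0,0],[0,0,0,0,0,0],[0,0,0,0,0,0],[0,0,0,0,0,0]]], "jaw": 0.9}}

```text
clock: 23.25
tcp_pos: [0.5245, -0.3362, 0.0407]
orientation: [-0.0, -0.144, 0.99, 0.0]
wrist_force: [0.8, 0.3, -0.1]
finger_gap: 0.0814
grip_force: 0.0
```

Call:
{"name": "drive_tool", "arguments": {"series": [[[0,0,-0.1,0,0,0],[0,0,-0.2,0,0,0],[0,0,-0.2,0,0,0],[0,0,0,0,0,0],[0,0,0,0,0,0],[0,0,0,0,0,0]]], "jaw": -1}}

```text
clock: 24.0
tcp_pos: [0.5239, -0.3358, 0.0998]
orientation: [-0.001, -0.144, 0.99, 0.001]
wrist_force: [0.4, 0.8, -0.2]
finger_gap: -0.0001
grip_force: 0.0
```

```bash
python3 plan.py .577 -.323 .075 3.430
```

```text
24.0 [ 0.52389928 -0.33575982  0.09983461] [ 0.36010865  0.79453538 -0.21768648]
turn [ 0.0005 -0.0003  0.    ] minrows 1.0 then shift [-0.454 -0.024  0.207] minrows@.35 2.0
```

Call:
{"name": "drive_tool", "arguments": {"series": [[[-0.21,0,0,0,0,0],[-0.21,0,0,0,0,0],[0,0,0.15,0,0,0],[0,0,0.15,0,0,0],[0,0,0.07,0,0,0],[0,0,0.03,0,0,0],[0,0,0.015,0,0,0],[0,0,0,0,0,0]]]}}

```text
clock: 25.0
tcp_pos: [0.573, -0.3223, 0.0516]
orientation: [0.0, -0.144, 0.99, -0.0]
wrist_force: [-0.2, -0.3, -0.3]
finger_gap: 0.0
grip_force: 0.0
```

Call:
{"name": "drive_tool", "arguments": {"series": [[[0,0,0.015,0,0,0],[0,0,0.01,0,0,0],[0,0,0,0,0,0]]]}}

```text
clock: 25.38
tcp_pos: [0.5733, -0.3224, 0.0511]
orientation: [0.001, -0.144, 0.99, -0.001]
wrist_force: [-4.1, 2.0, 13.1]
finger_gap: 0.0004
grip_force: 6.5
```

Call:
{"name": "drive_tool", "arguments": {"series": [[[0,0,-0.2,0,0,0],[0.28,0,0,0,0,0],[0.28,0,0,0,0,0],[0.28,0,0,0,0,0],[0,0,0.1,0,0,0],[0,0,0.08,0,0,0],[0,0,0.01,0,0,0],[0,0,0.01,0,0,0],[0,0,0,0,0,0]]]}}

```text
clock: 26.5
tcp_pos: [0.4767, -0.3509, 0.0509]
orientation: [-0.0, -0.144, 0.99, -0.001]
wrist_force: [-9.1, 4.5, 23.6]
finger_gap: 0.0001
grip_force: 11.9
```

Call:
{"name": "drive_tool", "arguments": {"series": [[[0,0,-0.2,0,0,0],[0,0,-0.4,0,0,0],[0,0,-0.4,0,0,0],[0,0,-0.4,0,0,0],[0.35,-0.1,0,0,0,0],[0.35,-0.2,0,0,0,0],[0.35,-0.3,0,0,0,0],[0,-0.4,0,0,0,0],[0,-0.4,0,0,0,0],[0,0,0,0,0,0],[0,0,0,0,0,0]]]}}

```text
clock: 27.88
tcp_pos: [0.4038, -0.5466, 0.2148]
orientation: [-0.0, -0.144, 0.99, 0.001]
wrist_force: [0.4, -0.3, 0.1]
finger_gap: 0.0002
grip_force: 0.0
```

Run:
```python
from h import *
s=env.get_state(); print(s["tcp_pos"],s["clock"])
ims={c:viewer.read_camera(c) for c in C}
def cr(c,x,y,w,h,k): return cv2.resize(ims[c][y:y+h,x:x+w,::-1],None,fx=k,fy=k,interpolation=cv2.INTER_CUBIC)
cv2.imwrite("pics/m7.png",np.hstack([cr("scene",95,200,200,180,2.5),cr("top",375,155,75,120,3.75)]))
```

```text
[ 0.4037625  -0.54663711  0.21481267] 27.875
```

View pics/m7.png

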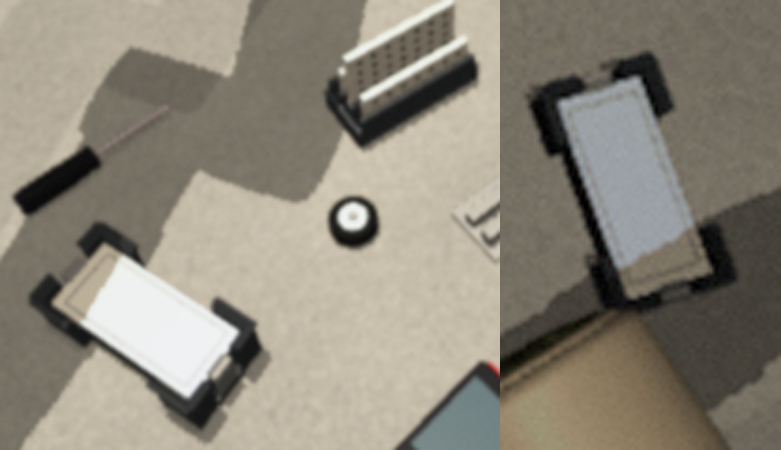

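The cover lies level between the clips, centred at crop (150,320), and the board stands upright in the middle slot at crop (400,40). Handing in.

```bash
python3 -c "
from workcell import order; print(order.hand_in())"
```

```text
the job is handed in; nothing more can be done
None
```

The job is handed in at about 28 s: the cover is pressed home in the tray, with both ends at the same height when pressed and both seen under their clips, and the tall board stands upright in the middle slot of the rack; no score came back.

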